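# Close the gel-casting stand on its tray

### The job

Close the gel-casting stand: press down the orange brake pad in the middle of the sliding end wall, keep it pressed while you push the wall along its rails until it has slid the clear tray up against the fixed end wall and its white index lines stand at the red marks, then let go so that the brake springs back and grips. Use the fingertips only: never drag the wall with its brake on, lift nothing, keep the tray flat with the bubble level standing in it, and leave everything else on the bench where it is.

Things in the scene. Friction and masses are not known exactly. Their poses are not given: they have to be found in the camera images.
- caster: Gel-casting stand, fixed: grey base plate 303 x 190 mm, top 18 mm above the bench; black fixed end wall, 66 mm high. Origin on the bench under its middle; +x is the slide direction, from the sliding to the fixed wall, +z up. The fixed wall's rubber gasket face is at x = +120 mm. Aluminium rails at y = 58..90 mm on both sides, tops 34 mm above the bench.
- gate (a joint): Black sliding end wall, 152 mm wide, top 66 mm above the bench. Value (m) along the stand's +x: its gasket face lies at x = value - 0.075 there. 0 is open, 0.095 home (tray closed in between both gaskets, index lines at the red marks); starts at 0 to 0.03. Brake on: holds against 18 to 30 N. Brake off: slides with 1 N, plus 1 N for the tray.
- brake_pad (a joint): The brake pad's travel in m: 0 is up (brake gripping), 0.006 fully down. It takes about 7 N to free the brake and 8 N to hold the pad fully down; the brake is off from 1 mm on. Let go, it springs back up and the brake grips where the wall stands.
- pad_top (a point): Centre of the top of the orange ribbed brake pad (50 mm along the slide, 66 mm across; 52 mm above the bench when up) on the carriage behind the sliding wall, away from the tray. The wall's back stands 27 mm ahead of this point (stand's +x) and 14 mm higher than the pad; the carriage around the pad is 11 mm lower than it.
- gate_face (a point): Middle of the sliding wall's gasket face, the face that meets the tray, 38 mm above the bench.
- home_mark (a point): Midway between the red marks on the two rails, at the height of the rail tops (34 mm above the bench). The white index lines of the sliding wall (9 mm behind its gasket face) stand over them when it is home.
- tray: Clear loose gel tray, open at both ends, 100 mm along the slide, 110 mm wide, side walls 30 mm high, 0.2 kg, lying on the base plate between the rails. Origin: centre of its underside, x along the stand's +x. It starts 5 to 17 mm short of the fixed gasket; home is at x = +70 mm in the stand's frame, against that gasket.
- level: Round bubble level, 38 mm diameter, 12 mm high, aluminium with a green face, standing loose in the tray (leave it in there). Origin: centre of its underside.
- comb: White gel comb, 112 mm long, lying flat, 8 mm high. Bystander.
- tube_rack: Pink rack of small tubes, 75 x 115 x 38 mm. Bystander.
- tip_box: Teal box of pipette tips, 85 x 122 mm, 62 mm high, with a raised clear lid flap. Bystander.
- bottle: Glass jar with an orange cap, 70 mm diameter, 140 mm high. Bystander.
- timer: White bench timer lying flat, 62 x 75 x 23 mm. Bystander.
Mind the look-alikes: they are no part of the job. Several things have the shape of the level; the one meant has the colours described above.

How it is judged:
By the outcome, as a careful person would: the job done as asked, in the order asked, and still so for the second after the job is handed in, with the robot touching nothing.
It also fails if it takes over 38 s, if anything falls off the work surface, if the arm or the gripper's body presses on something with over 40 N, if the wrist force passes 120 N, or if a joint passes its speed limit or range.

### The arm

A 6-joint arm with a two-finger parallel gripper is mounted at the origin on the work surface. World frame = base frame: x ahead of the robot, y to its left, z up, the work surface at z = 0. Lengths are in m, angles in rad, forces in N, time in s.
With the tool pointing down it reaches from about 0.35 to 0.975 m from the base axis. Payload 7.1 kg.
Tool frame: the origin (TCP) lies at the very end of the fingers, on their centre line; the grasp point (between the pads) lies 19 mm behind it; z points along the fingers, y is the direction in which the jaws open and shut (so a half turn about z gives the same grasp; the last joint's range is limited). The gripper opens to 88 mm and grips with 3 to 60 N. Pads are 20 mm wide; open, the fingers measure 115 mm over their backs; the gripper's body (75 mm by 178 mm) begins 61 mm behind the grasp point.
Start: joints at [-1.366, 0.423, 1.63, -0, 1.089, -0.019], TCP at [0.139, -0.609, 0.223] pointing down, gripper open.
Joint ranges: [-3, 3], [-0.9, 2.11], [0.09, 2.58], [-1.31, 4.45], [0.11, 2.69], [-2.54, 2.54]. Speed limits (rad/s): [2.39, 2.39, 3.01, 3.14, 3.14, 3.14].

### API

Orientations are given as a rotation vector (axis times angle).
In Python, from bench import sense, get_image, hand_in gives the robot as it stands.
- The arm moves only by the shell command python3 -m pendant 'ROWS' [FORCE]. ROWS is JSON, a list of rows, each an object of numbers: "x", "y", "z": the shift along the world's x, y, z in cm; "wx", "wy", "wz": the turn, a rotation vector about the world's x, y, z in degrees; "jaw": the opening, from -1 (shut) to 1 (fully open), so that 0 is half open. A call has 1 to 20 rows; each row shifts and turns the commanded pose from where the row before left it; what a row does not reach is not made up. A row lasts 1/8 s, in which the tool goes at most 62.5 mm and 10.7 degrees, less where a joint would pass 70% of its speed; a pose out of reach is approached as far as the arm can. A call is refused whole if a number of a shift passes 6.25 or a number of a turn 10.7, either way. A call with a gripper value outside its range is refused whole. The fingers move at their own pace and stop on an object; FORCE is the grip in N (left out, the last holds). Time passes only in rows, so rows that do not move let the fingers close. It gives the time, the measured TCP pose, the force and the opening at its end, in the units of the state.
- sense(): the state, without advancing time (a new reading comes with each control period).
- get_image(name): name is "scene" or "top"; returns a dict with "color" (384x512x3 uint8, red, green, blue), "intrinsics" (3x3 intrinsics, pixels), "pose" (4x4, takes a point from camera to world coordinates). Camera axes: x right, y down, z forward; pixel columns grow to the right and rows downward; lengths in m; the calibration is good to about 2 mm. A picture is of the moment at which its call begins. There is no depth.
- hand_in(): hands the job in, once; it reports no verdict.
The state is a dict: "time_s": time; "q": joint angles; "joint_vel": joint speeds; "joint_torque": joint torques, N m; "ee_pos": TCP position; "tcp_rot": TCP orientation; "contact_force": force on the tool from outside, world axes, zero at the start; "moment": the same for the moment, N m; "gripper_width": finger opening in m.
Only numpy, scipy, OpenCV 4.12 (cv2) and the standard library are available. Lean on these libraries where they do the work, as an engineer would, in place of code of your own. Each camera call takes 0.05 s, during which the arm holds its last target.

## Working session

There is one attempt and no reset: what is moved stays moved. The work goes in short steps, Python scripts to look and compute and a shell command to move; the robot and the scene stay as the last step left them, time stands still between calls to the robot, and variables do not carry over. Pictures are saved under pics/ and viewed, and the job is handed in when it is done.

```bash
ls; mkdir -p pics
python3 - <<'E'
from bench import sense,get_image
import cv2,numpy as np,pickle
s=sense();print(s)
for n in("scene","top"):
    d=get_image(n);pickle.dump(d,open(f'pics/{n}0.pkl','wb'))
    print(n,d['intrinsics'],d['pose'])
    cv2.imwrite(f'pics/{n}0.png',d['color'][:,:,::-1])
E
```

```text
pics
{'time_s': 0.0, 'q': array([-1.36600852e+00,  4.23806962e-01,  1.63070227e+00, -2.71530010e-05,
        1.08855789e+00, -1.90359516e-02]), 'joint_vel': array([ 0.00100188,  0.00046375, -0.00102694, -0.00081463,  0.00036262,
       -0.00142961]), 'joint_torque': array([-3.09188828e-03, -5.44631052e+01, -2.73668557e+01,  6.40878431e-02,
        2.27732747e-02, -9.49729861e-05]), 'ee_pos': array([ 0.13860858, -0.60887121,  0.22191801]), 'tcp_rot': array([-3.12048116e+00, -3.50704076e-01,  2.52292952e-04]), 'contact_force': array([-0.57357392, -0.66529196,  0.70001427]), 'moment': array([0.0321687 , 0.02983283, 0.04858791]), 'gripper_width': 0.08768836846275269}
scene [[354.96672576   0.         261.23120185]
 [  0.         354.96672576 189.85107906]
 [  0.           0.           1.        ]] [[ 0.3021174   0.5166459  -0.80112551  1.37503628]
 [ 0.95308142 -0.14695915  0.26464847 -0.25813721]
 [ 0.01899682 -0.84349275 -0.53680453  0.62622125]
 [ 0.          0.          0.          1.        ]]
top [[389.39144153   0.         247.874537  ]
 [  0.         389.39144153 192.04107483]
 [  0.           0.           1.        ]] [[ 0.01976732 -0.99105703  0.1319667   0.41368798]
 [-0.99979868 -0.0191399   0.00602122 -0.00619743]
 [-0.00344154 -0.13205916 -0.99123586  1.27220566]
 [ 0.          0.          0.          1.        ]]
```

View pics/scene0.png

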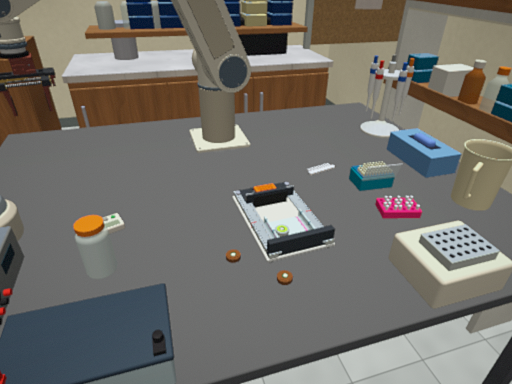

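View pics/top0.png

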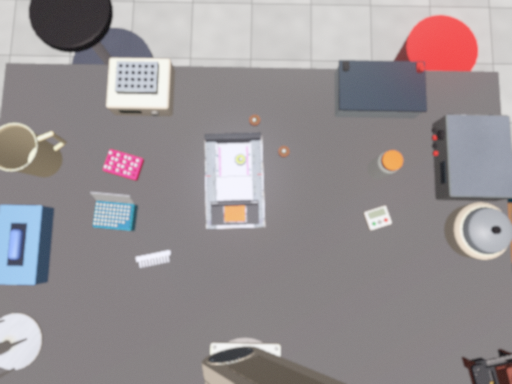

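The stand lies ahead of the robot. The orange pad is at about (235,214) in top, with the fixed wall at about (232,136). The level in the tray, with its green face, is at (240,159). The brown discs at (255,120) and (284,152) are look-alikes outside the stand. I'll enlarge both views next.

Run:
```python
import cv2,pickle
a=pickle.load(open('pics/top0.pkl','rb'))['color'][:,:,::-1]
c=a[125:235,190:280];cv2.imwrite('pics/topc.png',cv2.resize(c,None,fx=5.4,fy=5.4,interpolation=cv2.INTER_CUBIC))
a=pickle.load(open('pics/scene0.pkl','rb'))['color'][:,:,::-1]
c=a[175:260,225:340];cv2.imwrite('pics/scenec.png',cv2.resize(c,None,fx=6.5,fy=6.5,interpolation=cv2.INTER_CUBIC))
```

```text
(no output)
```

View pics/topc.png

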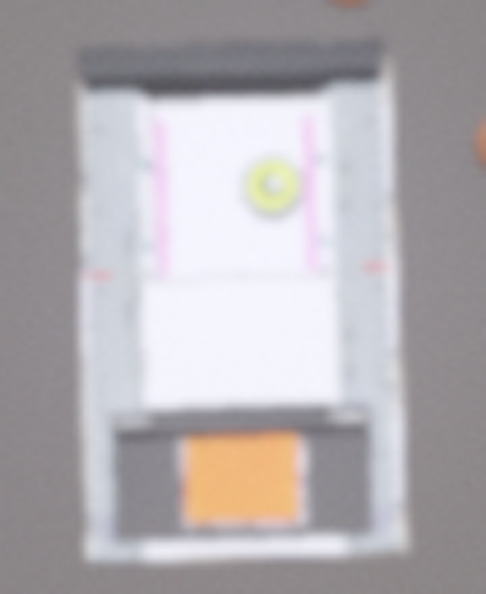

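View pics/scenec.png

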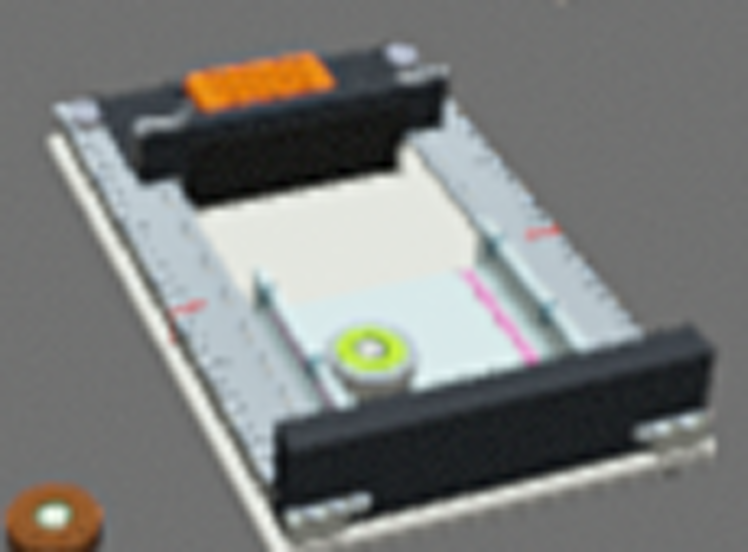

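Crop measurements: in top, the red marks are at (98,274) and (375,266). The pad corners are at (187,433), (298,433), (302,521) and (187,523). In the scene view, the marks are at (187,307) and (545,233). The level meant is the green-faced one in the tray, at crop (272,186); the other round discs are brown and on the bench.

```bash
cat > h.py <<'E'
import numpy as np,pickle
def px(d,u,v,z):
    K=d['intrinsics'];T=d['pose'];r=T[:3,:3]@np.linalg.solve(K,[u,v,1.]);o=T[:3,3]
    return o+r*(z-o[2])/r[2]
def crop(d,u,v,z,s,ox,oy): return px(d,(u+.5)/s-.5+ox,(v+.5)/s-.5+oy,z)
E
python3 - <<'E'
from h import *
t=pickle.load(open('pics/top0.pkl','rb'));s=pickle.load(open('pics/scene0.pkl','rb'))
T=lambda u,v,z:crop(t,u,v,z,5.4,190,125).round(4)
S=lambda u,v,z:crop(s,u,v,z,6.5,225,175).round(4)
print('marks T',T(98,274,.034),T(375,266,.034),'S',S(187,307,.034),S(545,233,.034))
pc=[T(*p,.052) for p in((187,433),(298,433),(302,521),(187,523))];print('pad T',pc,np.mean(pc,0))
pc=[S(*p,.052) for p in((190,82),(318,55),(333,82),(207,110))];print('pad S',pc,np.mean(pc,0))
print('base T bottom corners',T(86,562,.018),T(408,553,.018))
print('fixed wall T top back',T(80,46,.066),T(382,40,.066))
print('gate wall top front/back T',T(117,408,.066),T(368,404,.066),T(117,430,.066),T(368,427,.066))
print('fixedtop S',S(278,425,.066),S(712,340,.066))
print('gatetop S front',S(140,150,.066),S(445,85,.066))
print('tray near edge T',T(160,277,.02),T(322,273,.02))
print('level',T(272,186,.032),S(370,350,.032))
E
```

```text
marks T [0.6304 0.1319 0.034 ] [ 0.6384 -0.0335  0.034 ] S [ 0.6397 -0.0358  0.034 ] [0.6327 0.1307 0.034 ]
pad T [array([0.5343, 0.0749, 0.052 ]), array([0.5355, 0.0102, 0.052 ]), array([0.4843, 0.0068, 0.052 ]), array([0.4819, 0.0734, 0.052 ])] [0.509    0.041325 0.052   ]
pad S [array([0.4975, 0.0077, 0.052 ]), array([0.4909, 0.0736, 0.052 ]), array([0.5158, 0.0724, 0.052 ]), array([0.5229, 0.0083, 0.052 ])] [0.506775 0.0405   0.052   ]
base T bottom corners [0.4594 0.135  0.018 ] [ 0.4685 -0.0563  0.018 ]
fixed wall T top back [0.7612 0.1435 0.066 ] [ 0.7682 -0.0348  0.066 ]
gate wall top front/back T [0.5466 0.1148 0.066 ] [ 0.5517 -0.0301  0.066 ] [0.5338 0.1143 0.066 ] [ 0.5384 -0.0303  0.066 ]
fixedtop S [ 0.7572 -0.0357  0.066 ] [0.7568 0.1434 0.066 ]
gatetop S front [ 0.5665 -0.0357  0.066 ] [0.5533 0.1129 0.066 ]
tray near edge T [0.6318 0.0959 0.02  ] [ 0.6361 -0.0019  0.02  ]
level [0.6865 0.0292 0.032 ] [0.6858 0.0289 0.032 ]
```

```bash
python3 -m pendant '[{"x":2.4,"y":4.07,"wz":-5.1,"jaw":-1},{"x":2.4,"y":4.07,"wz":-5.1,"jaw":-1},{"x":2.4,"y":4.07,"jaw":-1},{"x":2.4,"y":4.07,"jaw":-1},{"x":2.4,"y":4.07,"jaw":-1},{"x":2.4,"y":4.07,"jaw":-1},{"x":2.4,"y":4.07,"jaw":-1},{"x":2.4,"y":4.07,"jaw":-1},{"x":2.4,"y":4.07,"jaw":-1},{"x":2.4,"y":4.07,"jaw":-1},{"x":2.4,"y":4.07,"jaw":-1},{"x":2.4,"y":4.07,"jaw":-1},{"x":2.4,"y":4.07,"jaw":-1},{"x":2.4,"y":4.07,"jaw":-1},{"x":2.4,"y":4.07,"jaw":-1},{"x":2.4,"y":4.07,"jaw":-1},{"z":-4,"jaw":-1},{"z":-4,"jaw":-1},{"z":-3,"jaw":-1},{"z":0,"jaw":-1}]'
python3 - <<'E'
from bench import sense,get_image
import cv2,pickle
s=sense();print(s['ee_pos'],s['tcp_rot'],s['contact_force'],s['gripper_width'])
d=get_image('scene');pickle.dump(d,open('pics/s1.pkl','wb'));cv2.imwrite('pics/s1.png',cv2.resize(d['color'][160:260,215:340,::-1],None,fx=6,fy=6,interpolation=cv2.INTER_CUBIC))
E
```

```text
[ 0.13863127 -0.60892134  0.22199604] [-3.12059813e+00 -3.50720220e-01  2.03710707e-04] [ 0.10261593 -0.64759088  0.93938182] 0.08785196321349462schema error: expected keys x, y, z, wx, wy, wz, jaw
```

View pics/s1.png

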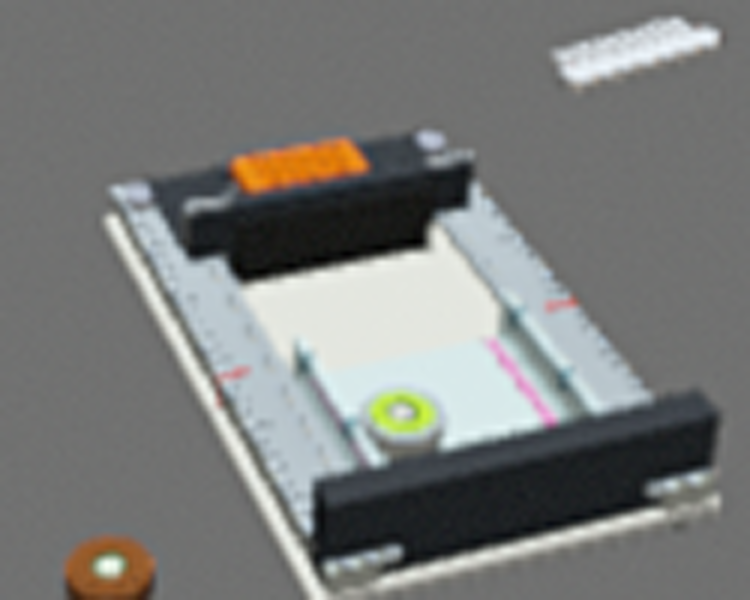

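The call was refused because every row needs all the keys, so nothing moved. The picture shows the stand unchanged, with the pad at crop (300,165). I'll resend with full rows.

```bash
python3 -m pendant '[{"x":2.4,"y":4.07,"z":0,"wx":0,"wy":0,"wz":-5.1,"jaw":-1},{"x":2.4,"y":4.07,"z":0,"wx":0,"wy":0,"wz":-5.1,"jaw":-1},{"x":2.4,"y":4.07,"z":0,"wx":0,"wy":0,"wz":0,"jaw":-1},{"x":2.4,"y":4.07,"z":0,"wx":0,"wy":0,"wz":0,"jaw":-1},{"x":2.4,"y":4.07,"z":0,"wx":0,"wy":0,"wz":0,"jaw":-1},{"x":2.4,"y":4.07,"z":0,"wx":0,"wy":0,"wz":0,"jaw":-1},{"x":2.4,"y":4.07,"z":0,"wx":0,"wy":0,"wz":0,"jaw":-1},{"x":2.4,"y":4.07,"z":0,"wx":0,"wy":0,"wz":0,"jaw":-1},{"x":2.4,"y":4.07,"z":0,"wx":0,"wy":0,"wz":0,"jaw":-1},{"x":2.4,"y":4.07,"z":0,"wx":0,"wy":0,"wz":0,"jaw":-1},{"x":2.4,"y":4.07,"z":0,"wx":0,"wy":0,"wz":0,"jaw":-1},{"x":2.4,"y":4.07,"z":0,"wx":0,"wy":0,"wz":0,"jaw":-1},{"x":2.4,"y":4.07,"z":0,"wx":0,"wy":0,"wz":0,"jaw":-1},{"x":2.4,"y":4.07,"z":0,"wx":0,"wy":0,"wz":0,"jaw":-1},{"x":2.4,"y":4.07,"z":0,"wx":0,"wy":0,"wz":0,"jaw":-1},{"x":2.4,"y":4.07,"z":0,"wx":0,"wy":0,"wz":0,"jaw":-1},{"x":0,"y":0,"z":-4,"wx":0,"wy":0,"wz":0,"jaw":-1},{"x":0,"y":0,"z":-4,"wx":0,"wy":0,"wz":0,"jaw":-1},{"x":0,"y":0,"z":-3,"wx":0,"wy":0,"wz":0,"jaw":-1},{"x":0,"y":0,"z":0,"wx":0,"wy":0,"wz":0,"jaw":-1}]'
python3 - <<'E'
from bench import sense,get_image
import cv2,pickle
s=sense();print(s['ee_pos'],s['tcp_rot'],s['contact_force'],s['gripper_width'])
d=get_image('scene');pickle.dump(d,open('pics/s2.pkl','wb'));cv2.imwrite('pics/s2.png',cv2.resize(d['color'][160:260,215:340,::-1],None,fx=6,fy=6,interpolation=cv2.INTER_CUBIC))
E
```

```text
time_s: 2.65
ee_pos: [0.5209, 0.0418, 0.1107]
tcp_rot: [3.141, 0.072, -0.008]
contact_force: [-0.6, -0.7, 0.8]
gripper_width: 0.0009
[0.52085004 0.0417788  0.11066521] [ 3.14059055  0.07209269 -0.00805042] [-0.61959422 -0.73641418  0.78504041] 0.0009285968013289298
```

View pics/s2.png

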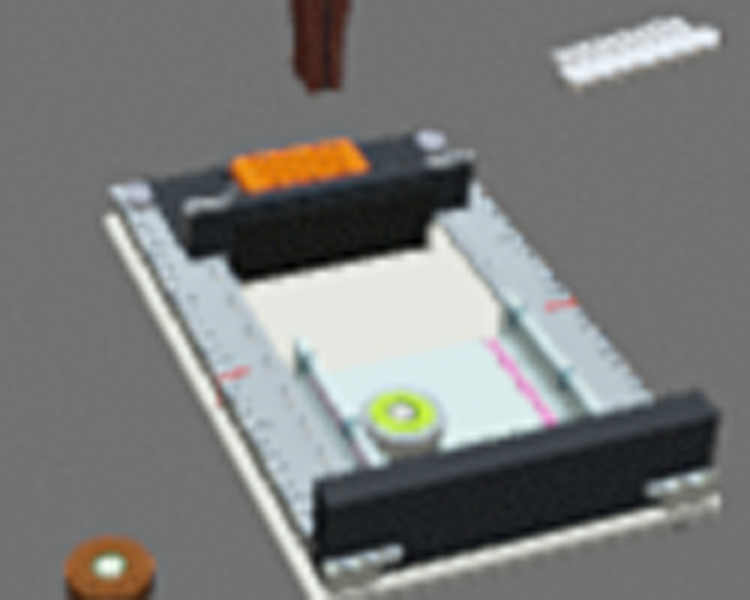

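```bash
python3 -m pendant '[{"x":-0.3,"y":0,"z":-3,"wx":0,"wy":0,"wz":0,"jaw":-1},{"x":0,"y":0,"z":-2,"wx":0,"wy":0,"wz":0,"jaw":-1},{"x":0,"y":0,"z":-0.4,"wx":0,"wy":0,"wz":0,"jaw":-1},{"x":0,"y":0,"z":0,"wx":0,"wy":0,"wz":0,"jaw":-1}]'
python3 - <<'E'
from bench import sense,get_image
import cv2
s=sense();print(s['ee_pos'],s['contact_force'])
d=get_image('scene');cv2.imwrite('pics/s3.png',cv2.resize(d['color'][160:260,215:340,::-1],None,fx=6,fy=6,interpolation=cv2.INTER_CUBIC))
E
```

```text
time_s: 3.2
ee_pos: [0.5207, 0.0418, 0.0598]
tcp_rot: [-3.141, -0.072, -0.003]
contact_force: [-0.1, 0.9, 0.5]
gripper_width: 0.0007
[0.52065902 0.04184166 0.05982262] [-0.11579611  0.91985573  0.53168066]
```

View pics/s3.png

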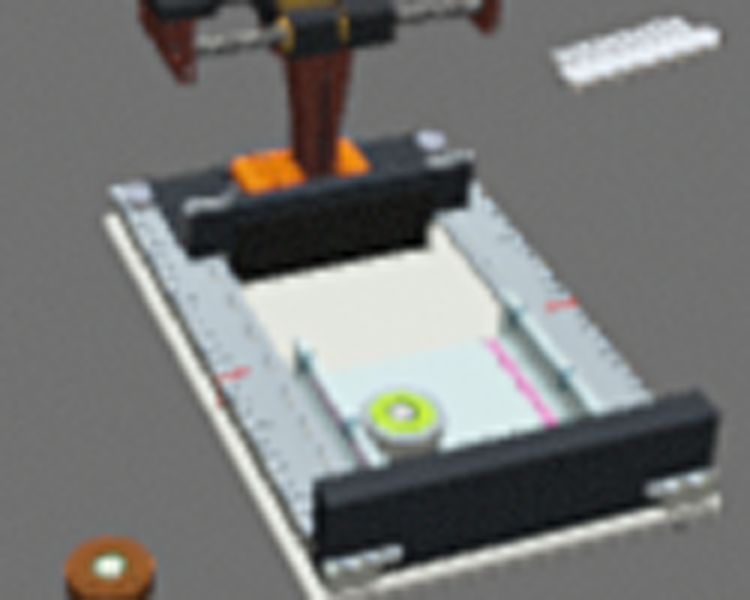

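The fingertips are over the pad at crop (320,165), just behind the wall and not touching it. I'll back off 2 mm and press straight down in small steps.

```bash
python3 -m pendant '[{"x":-0.2,"y":0,"z":0,"wx":0,"wy":0,"wz":0,"jaw":-1},{"x":0,"y":0,"z":-0.3,"wx":0,"wy":0,"wz":0,"jaw":-1},{"x":0,"y":0,"z":-0.3,"wx":0,"wy":0,"wz":0,"jaw":-1},{"x":0,"y":0,"z":-0.3,"wx":0,"wy":0,"wz":0,"jaw":-1},{"x":0,"y":0,"z":0,"wx":0,"wy":0,"wz":0,"jaw":-1}]'; python3 -m pendant '[{"x":0,"y":0,"z":-0.1,"wx":0,"wy":0,"wz":0,"jaw":-1},{"x":0,"y":0,"z":-0.1,"wx":0,"wy":0,"wz":0,"jaw":-1},{"x":0,"y":0,"z":0,"wx":0,"wy":0,"wz":0,"jaw":-1}]'
```

```text
time_s: 3.88
ee_pos: [0.5178, 0.0418, 0.0496]
tcp_rot: [-3.141, -0.072, 0.0]
contact_force: [-0.9, -0.8, 3.5]
gripper_width: 0.0003
time_s: 4.25
ee_pos: [0.5179, 0.0418, 0.0478]
tcp_rot: [-3.141, -0.072, -0.0]
contact_force: [-0.4, -0.2, 4.5]
gripper_width: 0.0004
```

```bash
python3 -m pendant '[{"x":0,"y":0,"z":-0.1,"wx":0,"wy":0,"wz":0,"jaw":-1},{"x":0,"y":0,"z":-0.05,"wx":0,"wy":0,"wz":0,"jaw":-1},{"x":0,"y":0,"z":0,"wx":0,"wy":0,"wz":0,"jaw":-1}]'
python3 - <<'E'
from bench import sense,get_image
import cv2
s=sense();print(s['ee_pos'],s['contact_force'])
d=get_image('scene');cv2.imwrite('pics/s4.png',cv2.resize(d['color'][160:260,215:340,::-1],None,fx=6,fy=6,interpolation=cv2.INTER_CUBIC))
s=sense();print(s['ee_pos'],s['contact_force'])
E
```

```text
time_s: 4.62
ee_pos: [0.5179, 0.0418, 0.0464]
tcp_rot: [-3.141, -0.072, -0.001]
contact_force: [-0.5, -0.2, 7.4]
gripper_width: 0.0005
[0.51790466 0.04179118 0.04642767] [-0.54594226 -0.22945039  7.36427333]
[0.51783259 0.04182371 0.04639714] [-1.22967706 -0.11769704  6.51355626]
```

View pics/s4.png

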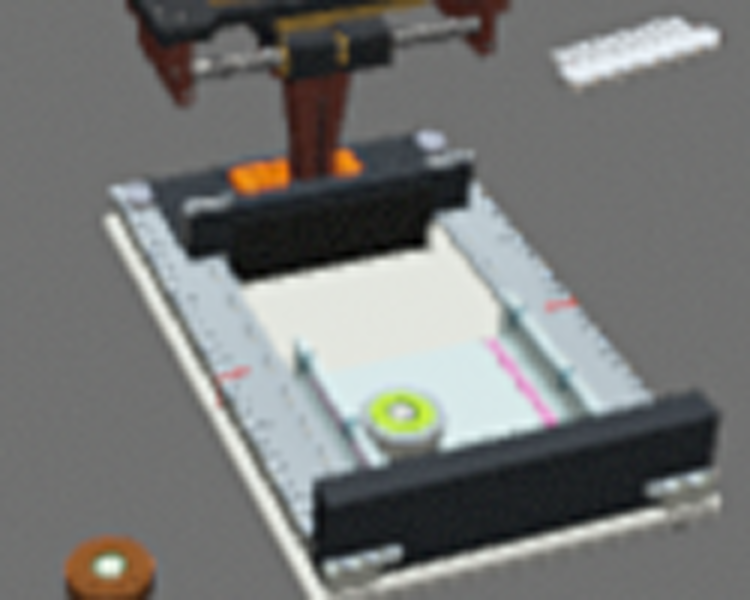

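The pad is visibly down, with its top level with the wall shoulder, and the wall hasn't moved. I'll add 1 mm of press and then start the push gently.

```bash
python3 -m pendant '[{"x":0,"y":0,"z":-0.1,"wx":0,"wy":0,"wz":0,"jaw":-1},{"x":0,"y":0,"z":0,"wx":0,"wy":0,"wz":0,"jaw":-1}]'; python3 -m pendant '[{"x":0.2,"y":0.01,"z":0,"wx":0,"wy":0,"wz":0,"jaw":-1},{"x":0.2,"y":0.01,"z":0,"wx":0,"wy":0,"wz":0,"jaw":-1},{"x":0.2,"y":0.01,"z":0,"wx":0,"wy":0,"wz":0,"jaw":-1}]';  python3 -m pendant '[{"x":0.2,"y":0.01,"z":0,"wx":0,"wy":0,"wz":0,"jaw":-1},{"x":0.2,"y":0.01,"z":0,"wx":0,"wy":0,"wz":0,"jaw":-1},{"x":0.2,"y":0.01,"z":0,"wx":0,"wy":0,"wz":0,"jaw":-1},{"x":0.2,"y":0.01,"z":0,"wx":0,"wy":0,"wz":0,"jaw":-1}]'
python3 - <<'E'
from bench import sense,get_image
import cv2
d=get_image('scene');cv2.imwrite('pics/s5.png',cv2.resize(d['color'][160:260,215:340,::-1],None,fx=6,fy=6,interpolation=cv2.INTER_CUBIC))
E
```

```text
time_s: 4.92
ee_pos: [0.519, 0.0419, 0.0462]
tcp_rot: [-3.141, -0.072, -0.004]
contact_force: [-0.3, 0.4, 12.7]
gripper_width: 0.0002
time_s: 5.3
ee_pos: [0.5247, 0.0422, 0.0462]
tcp_rot: [-3.141, -0.072, -0.003]
contact_force: [-1.6, -0.7, 12.3]
gripper_width: 0.0003
time_s: 5.8
ee_pos: [0.5328, 0.0426, 0.0462]
tcp_rot: [-3.141, -0.072, -0.003]
contact_force: [-0.5, 0.3, 13.3]
gripper_width: 0.0002
```

View pics/s5.png

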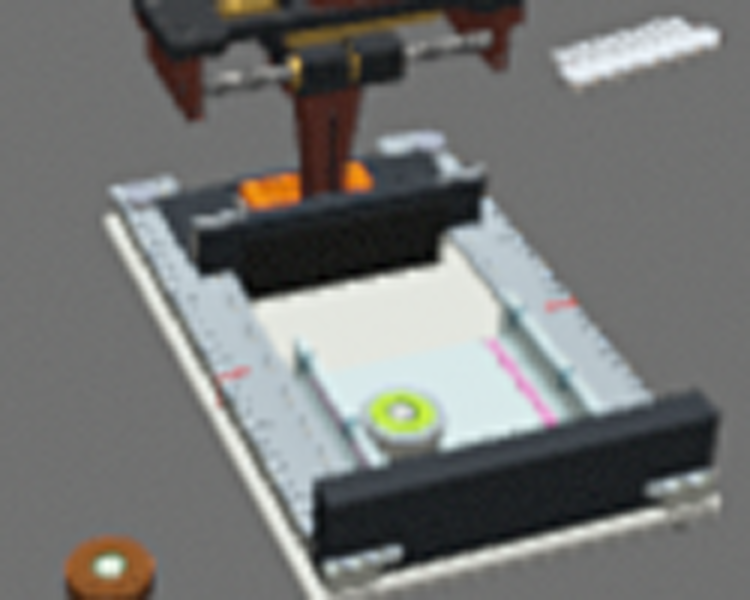

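The wall slides freely with the pad pressed, and the tray and level haven't moved. I'll keep going.

```bash
python3 -m pendant '[{"x":0.3,"y":0.014,"z":0,"wx":0,"wy":0,"wz":0,"jaw":-1},{"x":0.3,"y":0.014,"z":0,"wx":0,"wy":0,"wz":0,"jaw":-1},{"x":0.3,"y":0.014,"z":0,"wx":0,"wy":0,"wz":0,"jaw":-1},{"x":0.3,"y":0.014,"z":0,"wx":0,"wy":0,"wz":0,"jaw":-1},{"x":0.3,"y":0.014,"z":0,"wx":0,"wy":0,"wz":0,"jaw":-1},{"x":0.3,"y":0.014,"z":0,"wx":0,"wy":0,"wz":0,"jaw":-1},{"x":0.3,"y":0.014,"z":0,"wx":0,"wy":0,"wz":0,"jaw":-1},{"x":0.3,"y":0.014,"z":0,"wx":0,"wy":0,"wz":0,"jaw":-1},{"x":0.3,"y":0.014,"z":0,"wx":0,"wy":0,"wz":0,"jaw":-1},{"x":0.3,"y":0.014,"z":0,"wx":0,"wy":0,"wz":0,"jaw":-1},{"x":0.3,"y":0.014,"z":0,"wx":0,"wy":0,"wz":0,"jaw":-1},{"x":0.3,"y":0.014,"z":0,"wx":0,"wy":0,"wz":0,"jaw":-1},{"x":0.3,"y":0.014,"z":0,"wx":0,"wy":0,"wz":0,"jaw":-1},{"x":0.3,"y":0.014,"z":0,"wx":0,"wy":0,"wz":0,"jaw":-1},{"x":0.3,"y":0.014,"z":0,"wx":0,"wy":0,"wz":0,"jaw":-1},{"x":0.3,"y":0.014,"z":0,"wx":0,"wy":0,"wz":0,"jaw":-1}]'
python3 - <<'E'
from bench import sense,get_image
import cv2
d=get_image('scene');cv2.imwrite('pics/s6.png',cv2.resize(d['color'][160:260,215:340,::-1],None,fx=6,fy=6,interpolation=cv2.INTER_CUBIC))
E
```

```text
time_s: 7.85
ee_pos: [0.5806, 0.0449, 0.0463]
tcp_rot: [-3.141, -0.072, -0.003]
contact_force: [-1.6, 0.5, 12.5]
gripper_width: 0.0005
```

View pics/s6.png

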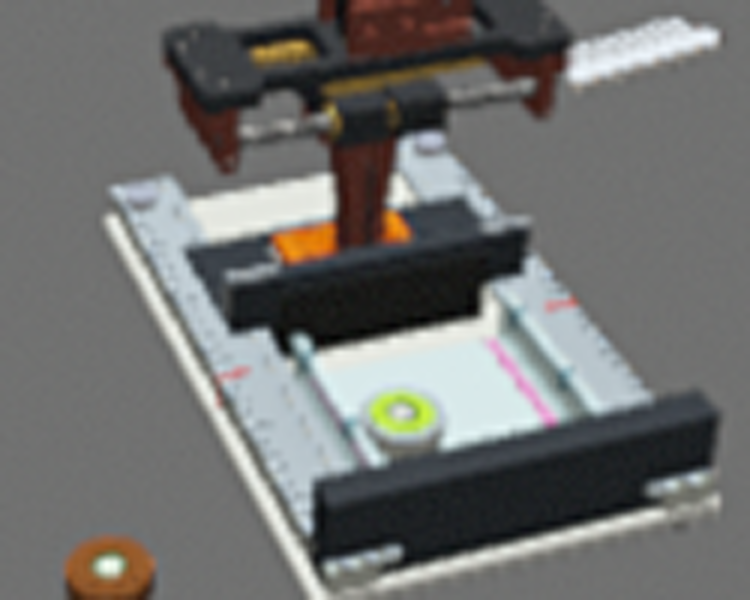

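```bash
python3 -m pendant '[{"x":0.25,"y":0.012,"z":0,"wx":0,"wy":0,"wz":0,"jaw":-1},{"x":0.25,"y":0.012,"z":0,"wx":0,"wy":0,"wz":0,"jaw":-1},{"x":0.25,"y":0.012,"z":0,"wx":0,"wy":0,"wz":0,"jaw":-1},{"x":0.25,"y":0.012,"z":0,"wx":0,"wy":0,"wz":0,"jaw":-1},{"x":0.2,"y":0.009,"z":0,"wx":0,"wy":0,"wz":0,"jaw":-1},{"x":0.2,"y":0.009,"z":0,"wx":0,"wy":0,"wz":0,"jaw":-1}]'; python3 -m pendant '[{"x":0.2,"y":0.009,"z":0,"wx":0,"wy":0,"wz":0,"jaw":-1},{"x":0.2,"y":0.009,"z":0,"wx":0,"wy":0,"wz":0,"jaw":-1}]';python3 - <<'E'
from bench import sense,get_image
import cv2
d=get_image('scene');cv2.imwrite('pics/s7.png',cv2.resize(d['color'][160:260,215:340,::-1],None,fx=6,fy=6,interpolation=cv2.INTER_CUBIC))
E
```

```text
time_s: 8.65
ee_pos: [0.5946, 0.0456, 0.0463]
tcp_rot: [-3.141, -0.072, -0.003]
contact_force: [-1.2, 0.8, 12.3]
gripper_width: 0.0002
time_s: 8.9
ee_pos: [0.5986, 0.0458, 0.0463]
tcp_rot: [-3.14, -0.072, -0.003]
contact_force: [-1.3, 0.8, 11.2]
gripper_width: 0.0008
```

View pics/s7.png

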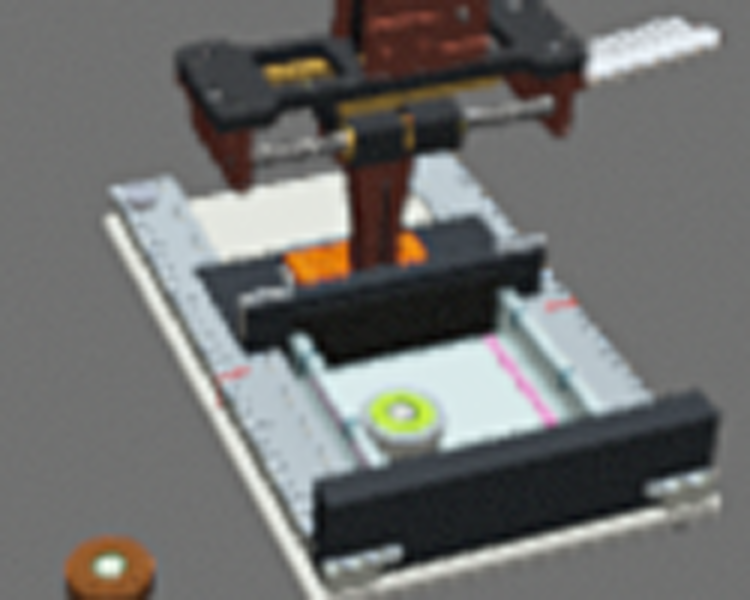

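```bash
python3 -m pendant '[{"x":0.2,"y":0.009,"z":0,"wx":0,"wy":0,"wz":0,"jaw":-1},{"x":0.2,"y":0.009,"z":0,"wx":0,"wy":0,"wz":0,"jaw":-1}]'; python3 -m pendant '[{"x":0.15,"y":0.007,"z":0,"wx":0,"wy":0,"wz":0,"jaw":-1},{"x":0.1,"y":0.005,"z":0,"wx":0,"wy":0,"wz":0,"jaw":-1}]';python3 - <<'E'
from bench import sense,get_image
import cv2
d=get_image('scene');cv2.imwrite('pics/s8.png',cv2.resize(d['color'][160:260,215:340,::-1],None,fx=6,fy=6,interpolation=cv2.INTER_CUBIC))
d=get_image('top');cv2.imwrite('pics/t8.png',cv2.resize(d['color'][125:235,190:280,::-1],None,fx=5.4,fy=5.4,interpolation=cv2.INTER_CUBIC))
E
```

```text
time_s: 9.2
ee_pos: [0.6017, 0.046, 0.0462]
tcp_rot: [-3.141, -0.072, 0.0]
contact_force: [-4.4, 0.7, 14.4]
gripper_width: 0.0005
time_s: 9.45
ee_pos: [0.6042, 0.0461, 0.0462]
tcp_rot: [-3.141, -0.072, 0.0]
contact_force: [-3.6, 0.8, 14.7]
gripper_width: 0.0002
```

View pics/s8.png

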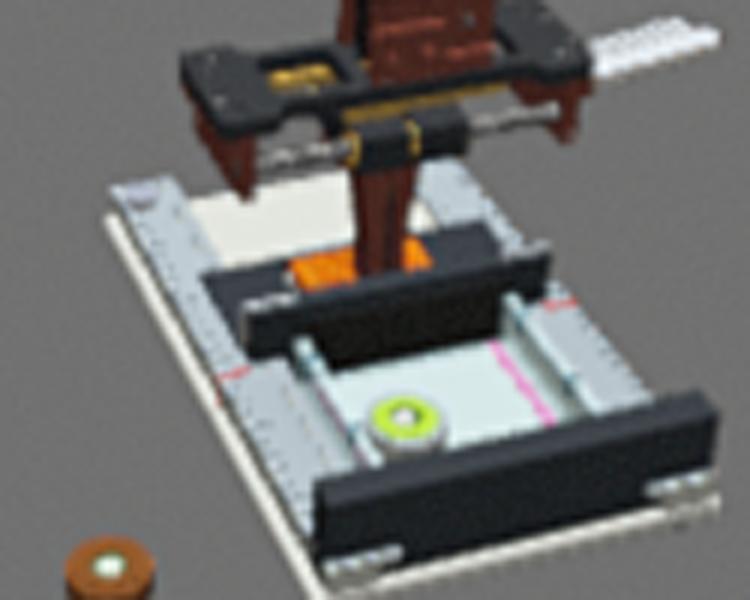

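View pics/t8.png

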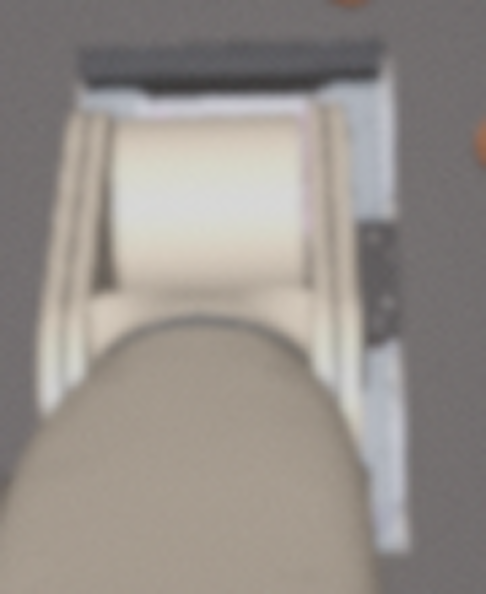

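The tray is now moving with the wall (level at crop (408,418), about 7 px down), and the red marks are still just ahead of the wall. I'll go on in small steps, watching the force.

```bash
python3 -m pendant '[{"x":0.1,"y":0.005,"z":0,"wx":0,"wy":0,"wz":0,"jaw":-1},{"x":0.1,"y":0.005,"z":0,"wx":0,"wy":0,"wz":0,"jaw":-1},{"x":0.1,"y":0.005,"z":0,"wx":0,"wy":0,"wz":0,"jaw":-1}]'; python3 -m pendant '[{"x":0.1,"y":0.005,"z":0,"wx":0,"wy":0,"wz":0,"jaw":-1},{"x":0.1,"y":0.005,"z":0,"wx":0,"wy":0,"wz":0,"jaw":-1}]';python3 - <<'E'
from bench import sense,get_image
import cv2
d=get_image('scene');cv2.imwrite('pics/s9.png',cv2.resize(d['color'][180:260,235:340,::-1],None,fx=7.2,fy=7.2,interpolation=cv2.INTER_CUBIC))
E
```

```text
time_s: 9.93
ee_pos: [0.6072, 0.0462, 0.0462]
tcp_rot: [-3.141, -0.072, 0.0]
contact_force: [-3.2, 0.3, 14.0]
gripper_width: 0.0005
time_s: 10.18
ee_pos: [0.6092, 0.0463, 0.0462]
tcp_rot: [-3.141, -0.072, 0.0]
contact_force: [-3.4, 1.7, 13.3]
gripper_width: 0.0006
```

View pics/s9.png

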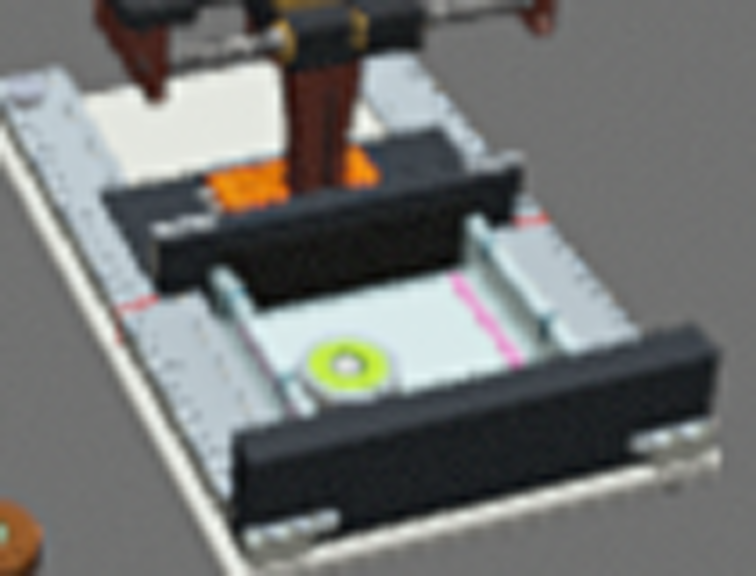

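```bash
python3 -m pendant '[{"x":0.1,"y":0.005,"z":0,"wx":0,"wy":0,"wz":0,"jaw":-1},{"x":0.1,"y":0.005,"z":0,"wx":0,"wy":0,"wz":0,"jaw":-1}]'; python3 -m pendant '[{"x":0.1,"y":0.005,"z":0,"wx":0,"wy":0,"wz":0,"jaw":-1},{"x":0.1,"y":0.005,"z":0,"wx":0,"wy":0,"wz":0,"jaw":-1}]';python3 - <<'E'
from bench import sense,get_image
import cv2
d=get_image('scene');cv2.imwrite('pics/s10.png',cv2.resize(d['color'][180:260,235:340,::-1],None,fx=7.2,fy=7.2,interpolation=cv2.INTER_CUBIC))
E
```

```text
time_s: 10.48
ee_pos: [0.6105, 0.0464, 0.0462]
tcp_rot: [-3.141, -0.072, 0.003]
contact_force: [-7.9, 0.9, 17.3]
gripper_width: 0.0005
time_s: 10.72
ee_pos: [0.6106, 0.0464, 0.0461]
tcp_rot: [-3.141, -0.072, 0.009]
contact_force: [-13.2, 1.1, 22.1]
gripper_width: 0.0002
```

View pics/s10.png

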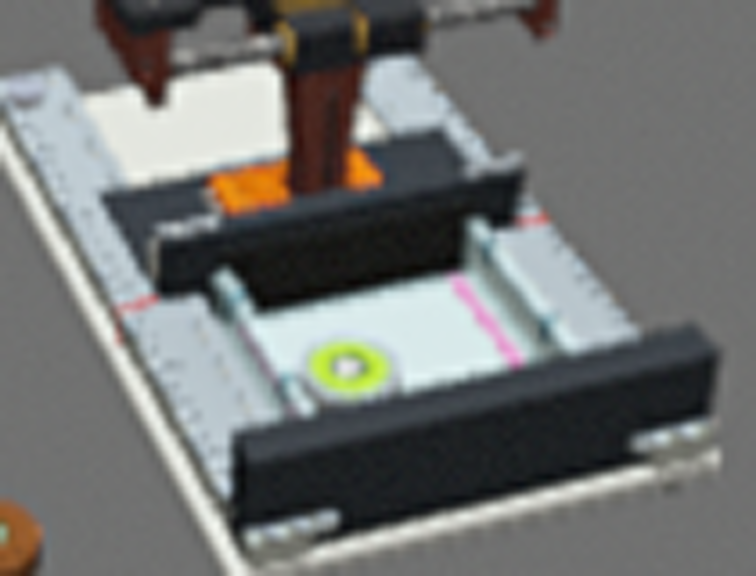

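The wall has stopped at TCP x = 0.6106 with the force rising, so the tray is against the fixed gasket. The red marks at crop (140,303) and (533,219) meet the wall's wings. I'll ease the forward push to a few newtons and then lift straight up.

```bash
python3 -m pendant '[{"x":-0.1,"y":-0.005,"z":0,"wx":0,"wy":0,"wz":0,"jaw":-1},{"x":0,"y":0,"z":0,"wx":0,"wy":0,"wz":0,"jaw":-1}]'
```

```text
time_s: 11.02
ee_pos: [0.6104, 0.0464, 0.0461]
tcp_rot: [-3.141, -0.072, 0.005]
contact_force: [-8.5, 0.2, 18.3]
gripper_width: 0.0003
```

```bash
python3 -m pendant '[{"x":0,"y":0,"z":0.15,"wx":0,"wy":0,"wz":0,"jaw":-1},{"x":0,"y":0,"z":0.15,"wx":0,"wy":0,"wz":0,"jaw":-1}]'; python3 -m pendant '[{"x":0,"y":0,"z":0.2,"wx":0,"wy":0,"wz":0,"jaw":-1},{"x":0,"y":0,"z":0.2,"wx":0,"wy":0,"wz":0,"jaw":-1},{"x":0,"y":0,"z":0.1,"wx":0,"wy":0,"wz":0,"jaw":-1},{"x":0,"y":0,"z":0,"wx":0,"wy":0,"wz":0,"jaw":-1}]'
```

```text
time_s: 11.28
ee_pos: [0.6106, 0.0464, 0.048]
tcp_rot: [-3.141, -0.072, 0.005]
contact_force: [-4.1, 0.5, 4.5]
gripper_width: 0.0004
time_s: 11.78
ee_pos: [0.6125, 0.0463, 0.0531]
tcp_rot: [-3.141, -0.072, -0.001]
contact_force: [-0.2, -0.4, -0.1]
gripper_width: 0.0008
```

```bash
python3 -m pendant '[{"x":-0.2,"y":0,"z":0.3,"wx":0,"wy":0,"wz":0,"jaw":-1},{"x":-0.2,"y":0,"z":1,"wx":0,"wy":0,"wz":0,"jaw":-1},{"x":0,"y":0,"z":4,"wx":0,"wy":0,"wz":0,"jaw":-1},{"x":-3,"y":-4,"z":3,"wx":0,"wy":0,"wz":0,"jaw":-1},{"x":-3,"y":-5,"z":2,"wx":0,"wy":0,"wz":0,"jaw":-1},{"x":-2,"y":-5,"z":0,"wx":0,"wy":0,"wz":0,"jaw":-1},{"x":-2,"y":-5,"z":0,"wx":0,"wy":0,"wz":0,"jaw":-1},{"x":-2,"y":-5,"z":0,"wx":0,"wy":0,"wz":0,"jaw":-1},{"x":-2,"y":-5,"z":0,"wx":0,"wy":0,"wz":0,"jaw":-1},{"x":0,"y":0,"z":0,"wx":0,"wy":0,"wz":0,"jaw":-1},{"x":0,"y":0,"z":0,"wx":0,"wy":0,"wz":0,"jaw":-1}]'
python3 - <<'E'
from bench import sense,get_image
import cv2,pickle
d=get_image('scene');pickle.dump(d,open('pics/s11.pkl','wb'));cv2.imwrite('pics/s11.png',cv2.resize(d['color'][180:260,235:340,::-1],None,fx=7.2,fy=7.2,interpolation=cv2.INTER_CUBIC))
d=get_image('top');pickle.dump(d,open('pics/t11.pkl','wb'));cv2.imwrite('pics/t11.png',cv2.resize(d['color'][125:235,190:280,::-1],None,fx=5.4,fy=5.4,interpolation=cv2.INTER_CUBIC));cv2.imwrite('pics/t11f.png',d['color'][:,:,::-1])
E
```

```text
time_s: 13.15
ee_pos: [0.4683, -0.2435, 0.1566]
tcp_rot: [-3.141, -0.071, -0.001]
contact_force: [-0.0, 0.2, 0.3]
gripper_width: 0.0005
```

View pics/s11.png

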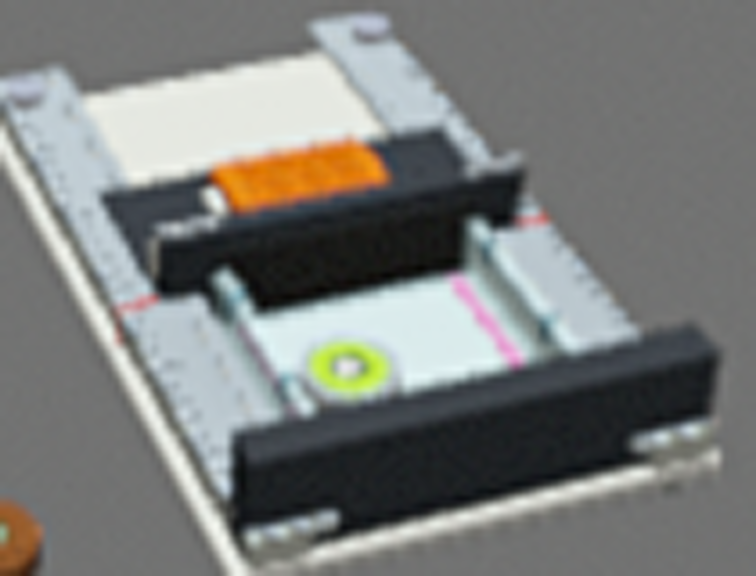

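View pics/t11.png

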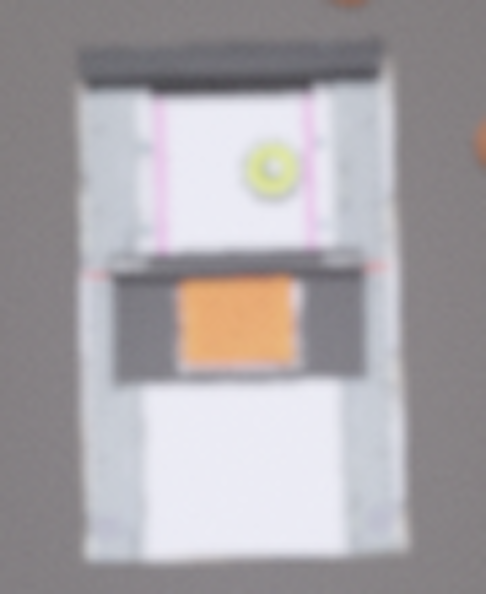

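View pics/t11f.png

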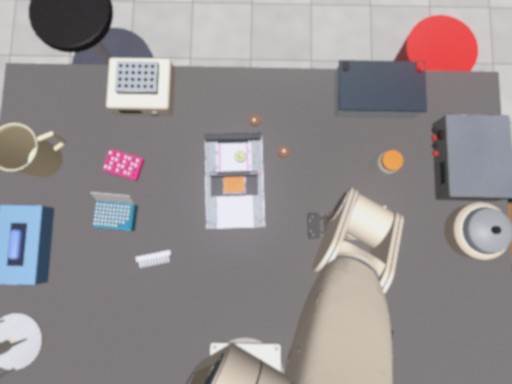

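The pad is up again at top crop (239,322), and the wall stands at the red marks (95,272) and (375,267). The tray end is hidden right under the fixed wall's edge, the level is standing at (272,169), and the bystanders are unchanged. One numeric check before handing in.

Run:
```python
from h import *
t=pickle.load(open('pics/t11.pkl','rb'))
T=lambda u,v,z:crop(t,u,v,z,5.4,190,125).round(4)
pc=[T(*p,.052) for p in((182,278),(297,276),(298,366),(181,368))];print(np.mean(pc,0))
print('wall top back',T(240,273,.066),'wall front',T(240,252,.066),'marks',(T(95,272,.034)+T(375,267,.034))/2)
print('level',T(272,169,.032),'fixed wall top front',T(230,79,.066))
print('index tabs',T(133,263,.066),T(345,259,.066),T(133,263,.05))
```

```text
[0.60035  0.045875 0.052   ]
wall top back [0.627  0.0457 0.066 ] wall front [0.6394 0.046  0.066 ] marks [0.6347 0.0501 0.034 ]
level [0.6969 0.0294 0.032 ] fixed wall top front [0.7429 0.0544 0.066 ]
index tabs [0.6317 0.1082 0.066 ] [ 0.6364 -0.0153  0.066 ] [0.6346 0.1097 0.05  ]
```

The index tabs are at x ≈ 0.634 against marks at 0.6347. The fixed face at about 0.743 less the 100 mm tray puts the sliding face at about 0.643, and the line 9 mm behind it at 0.634, so these agree.

```bash
python3 -c "
from bench import hand_in;print(hand_in())"
```

```text
the job is handed in; nothing more can be done
None
```

The stand is closed and the job is handed in at about 13 s of the 38 s allowed; no verdict was reported.

**What I did:** With the closed fingertips I pressed the brake pad fully down (about 12 N). I kept it pressed while pushing the wall about 91 mm along the rails, until the tray met the fixed gasket. The forward force then rose to about 13 N. I eased the push to about 8 N, lifted straight up so the brake could grip, and moved the arm clear.

**Last checks:**
- **Wall position:** the wall's index tabs measure x ≈ 0.634 m and the red marks 0.635 m, which agrees within the 2 mm calibration.
- **Tray:** its end is up against the fixed wall.
- **Level:** it stands upright in the tray, carried along about 10 mm with it.
- **Brake:** the pad is back up. I did not test the grip by pulling on the wall.
- **Bench:** the other things look unmoved, and the arm touches nothing (about 0 N).

My first move call was refused because each row needed all its keys; nothing moved. One rough reading disagreed: the near edge of the base plate put the stand's origin about 9 mm off from the marks. I didn't use it, because the marks, the fixed wall and the stop against the gasket all agree with each other.

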